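# Nest the round chocolate stamp and press its palm plunger

## Task

Slide the round metal stamp along the white board into its nest until it sits home: touching the steel side pin and the tip of the end stop's rod, with the sprung roller holding it there. Then press its black palm head gently down to the stop and let it rise again, the stamp still home. Do not press the head before the stamp is in the nest; never force, tip or lift the stamp; leave the jar, the spatula and the bowl where they are.

Things in the scene. Friction and masses are not known exactly. Their poses are not given: they have to be found in the camera images.
- stamp: loose round stamp, a plain aluminium cylinder 100 mm in diameter and 30 mm high with a dark line round its foot, standing on the board, about 0.66 kg (varies by some 25 %); origin at the centre of its underside, z up; its yaw does not matter. Above it, on a stem, stands the black palm head, 72 mm in diameter; the stamp is 52 mm high in all. Too wide for most grippers: push its side
- plunger_top (a point): centre of the top of the black palm head, 52 mm above the stamp's underside when up, 44 mm when fully pressed
- plunger (a joint): travel of the palm head in m: 0 up, 0.008 down at its stop; a spring pushes it up with about 5 N at the start and 10 N at the stop
- nest_center (a point): middle of the nest, on the top of the fixed white board (10 mm thick, spans x -205 to +95, y -105 to +105 mm from here), marked by a flush brown chocolate bar, 80 x 46 mm. Its x axis points into the nest: the stamp enters along +x from the open -x side; y is to the left of that motion, z up. The home stamp's centre lies between x -13 and +13 mm, y 0 to +3 mm, as the end stop is set
- pin_side: fixed upright steel pin, 16 mm in diameter, standing 22 mm above the board, at x -6, y +58 mm from nest_center in its axes; origin at the centre of its foot on the board's top; the home stamp touches its side
- stop: the end stop: fixed aluminium block (24 x 34 x 28 mm, origin under its centre on the board, at x +83, y 0 from nest_center) with a round steel rod 12 mm thick, 14 mm above the board, that points to -x. The rod was set by the last user and is locked: its tip is 20 to 46 mm from the block's origin, which no reading tells: push the stamp until it is felt to meet the tip
- roller: black roller 16 mm in diameter, upright axis, 6 to 22 mm above the board; at x -28, y -34 mm from nest_center when free (origin at the centre of its underside). It turns freely and rides on a sprung slide (jaw). The entering stamp pushes it aside by about 24 mm; it then holds the stamp against pin and rod, but is too weak to pull it home
- jaw (a joint): how far the roller has yielded along -y of nest_center, in m: 0 free, about 0.004 to 0.022 with the stamp home, 0.028 at most; its spring gives 1.4 N at first and 4 N at the end. Its block (34 x 20 x 12 mm) stands at y -93 mm. Sliding the stamp takes 2 to 5 N, squeezing it past roller and pin up to about 15 N (its centre some 40 mm short of nest_center), then 2 to 5 N again until it meets the rod
- jar: closed glass jar, 56 mm in diameter, 75 mm high, bystander; origin at the centre of its underside
- spatula: steel spatula with a handle, lying flat along its x, bystander; origin on the work surface near its middle
- bowl: small steel bowl, 80 mm in diameter, 45 mm high, bystander; origin at the centre of its underside
Not all that is in view belongs to the job. Leave any pink or turquoise look-alike of the stamp alone.

How it is judged:
On the way, in this order (a step that is already met when the one before it is completed fails the run):
1. the stamp is home in the nest, touching side pin, end stop and roller, its head still up (horizontal distance between stamp and nest_center below 0.018 m and contact force between stamp and pin_side above 0.1 N and contact force between stamp and stop above 0.1 N and contact force between stamp and roller above 0.1 N and value of joint plunger below 0.003 m), for 0.2 s.
2. the palm head is pressed down to its stop while the stamp is home (value of joint plunger above 0.0072 m and horizontal distance between stamp and nest_center below 0.018 m and contact force between stamp and pin_side above 0.1 N and contact force between stamp and stop above 0.1 N and contact force between stamp and roller above 0.1 N), for 0.1 s.
At the end, for the whole second after the job is handed in: the stamp touches the side pin, the tip of the end stop's rod and the roller (more than 0.1 N each) with its centre within 18 mm of nest_center, stands flat (within 0.03 rad) and still, the palm head is up again (within 1 mm), and jar, spatula and bowl are within 15 mm of where they stood (horizontal distance between stamp and nest_center below 0.018 m and contact force between stamp and pin_side above 0.1 N and contact force between stamp and stop above 0.1 N and contact force between stamp and roller above 0.1 N and value of joint plunger below 0.001 m and angle between stamp's own z axis and vertical below 0.03 rad and linear speed of stamp below 0.01 m/s and distance of each of jar, spatula, bowl from where it was at the start of the episode below 0.015 m).
It fails at once if the palm head pressed more than 4 mm while the stamp is more than 20 mm from nest_center (value of joint plunger above 0.004 m and horizontal distance between stamp and nest_center above 0.02 m).
It fails at once if the stamp forced: its metal body pushed with more than 30 N, or its palm head with more than 60 N (contact force between any of the fingers, the arm and stamp_c0 above 30 N or contact force between the fingers and stamp above 60 N).
It fails at once if the stamp tipped by more than 0.2 rad (angle between stamp's own z axis and vertical above 0.2 rad).
It fails at once if the stamp lifted, or slid off the board: its underside more than 12 mm above or 4 mm below the board's top (z of stamp in the frame of nest_center above 0.012 m or z of stamp in the frame of nest_center below -0.004 m).
It fails at once if the jar, the spatula or the bowl moved by more than 15 mm (distance of any of jar, spatula, bowl from where it was at the start of the episode above 0.015 m).
It also fails if it takes over 51 s, if anything falls off the work surface, if the arm or the gripper's body presses on something with over 40 N, if the wrist force passes 120 N, or if a joint passes its speed limit or range.

## Robot

A 6-joint arm with a two-finger parallel gripper is mounted at the origin on the work surface. World frame = base frame: x ahead of the robot, y to its left, z up, the work surface at z = 0. Lengths are in m, angles in rad, forces in N, time in s.
With the tool pointing down it reaches from about 0.275 to 0.825 m from the base axis. Payload 4.9 kg.
Tool frame: the origin (TCP) lies midway between the tips of the shut fingers; the grasp point (between the pads) lies 19 mm behind it (bot.grip_depth is the distance from the TCP to the grasp point, in m); z points along the fingers, y is the line along which they close (so a half turn about z gives the same grasp; the last joint's range is limited). The gripper opens to 85 mm and grips with 20 to 120 N. Pads are 22 mm wide; open, the fingers measure 114 mm over their backs; the gripper's body (76 mm by 85 mm) begins 54 mm behind the grasp point. The pads swing forward as they close: fully open they stand 13 mm farther back than shut.
Start: joints at [-0.134, 0.326, -0.193, 1.052, 0, 1.437], TCP at [0.55, 0, 0.231] pointing down, gripper open.
Joint ranges: [-2.65, 2.65], [-0.97, 1.79], [-1.3, 1.35], [-1.93, 2.1], [-1.47, 1.37], [-3.14, 3.14]. Speed limits (rad/s): [2.57, 2.57, 3.14, 3.14, 3.14, 3.14].

## Interface

Orientations are given as a unit quaternion [w, x, y, z].
In Python, from cell import bot gives the robot as it stands. Calls block until the motion is done:
- bot.move_pose(position, orientation): joint-space move of the TCP to a pose.
- bot.move_linear(position, speed=0.15, rotation=None, until_force=None): straight line of the TCP; rotation=None keeps the orientation; speed is the mean speed in m/s. With until_force (N) it stops when the force on the tool has changed by that much, and returns True; else False.
- bot.goto_joints(angles): joint-space move.
- bot.set_gripper(opening, grasp_force=None): opening from 0.0 (shut) to 1.0 (fully open); grasp_force is the grip in N (None keeps the last); returns when the fingers have stopped.
- bot.wait(seconds).
- bot.solve_ik(position, orientation): joint angles nearest the present ones, or None.
- bot.camera(name): name is "scene" or "side" or "wrist"; returns the picture (420x560x3 uint8, red, green, blue); there is no depth.
- bot.calibration(name): a dict with "mtx" (3x3 intrinsics, pixels), "k1" (the pictures are not rectified: a ray, as slopes to the right and down, at radius r is drawn at 1 + k1 r^2 times it, then the intrinsics apply), "extrinsics" (4x4, takes a point from world to camera coordinates); the wrist camera has in their place "hand_eye" (4x4, takes a point from camera to tool coordinates, whose origin is the TCP and whose axes are the flange's). Camera axes: x right, y down, z forward; pixel columns grow to the right and rows downward; lengths in m; the calibration is good to about 2 mm. A picture is of the moment at which its call begins: read the wrist's pose just before it. calibration takes no time and is no camera call.
A pose or a line that the arm cannot do raises bot.PlanningError and nothing moves.
- bot.close_job(): hands the job in; it is judged then, once.
Trained networks look in the newest picture that a camera, given by its name, has taken for a name from the list of things; names that differ only in an ending like _2 or _b are one class to them, and where a whole thing is asked for, a point or a joint stands for the part that bears it (a point fixed in the world has none). Each returns a list of dicts, best first, with "confidence" (0 to 1); they miss things now and then, are a little off and sometimes report something else, mostly with a low value. They report only what shows in the picture. A call takes as long as a camera call. They do not tell look-alikes from the thing itself.
- bot.search_frame(camera, thing): "bbox" ([left, top, width, height] in pixels, round what is visible of it).
Readings, each from a call of its own:
- bot.read_clock(): time.
- bot.read_joint_positions(): joint angles.
- bot.read_joint_vel(): joint speeds.
- bot.read_joint_efforts(): joint torques, N m.
- bot.read_position(): TCP position.
- bot.read_tool_rot(): TCP orientation.
- bot.read_ft_force(): force on the tool from outside, world axes, zero at the start.
- bot.read_moment(): the same for the moment, N m.
- bot.read_gripper_width(): opening from 0.0 (shut) to 1.0 (fully open).
- bot.read_finger_force(): force on a finger pad.
Only numpy, scipy, OpenCV 4.12 (cv2) and the standard library are available. Lean on these libraries where they do the work, as an engineer would, in place of code of your own. Each camera call takes 0.05 s, during which the arm holds its last target. There are 200 camera calls.

## Working session

There is one attempt and no reset: what is moved stays moved. The work goes in short steps, each a Python script; the robot and the scene stay as the last script left them, time stands still between calls to the robot, and variables do not carry over. Pictures are saved under pics/ and viewed, at most 10 in all, crops included, and the job is handed in when it is done.

```bash
ls; mkdir -p pics
cat > h.py <<'E'
import numpy as np, cv2
from cell import bot
from scipy.spatial.transform import Rotation as R
def ext(cam):
    c=bot.calibration(cam)
    return np.array(c["mtx"]),c["k1"],np.array(c["extrinsics"])
def ray(cam,px,E=None):
    c=bot.calibration(cam);K=np.array(c["mtx"]);k=c["k1"]
    if E is None:E=np.array(c["extrinsics"])
    d=(np.linalg.inv(K)@[px[0],px[1],1])[:2];s=d.copy()
    for _ in range(30): s=d/(1+k*(s@s))
    return -E[:3,:3].T@E[:3,3],E[:3,:3].T@np.array([s[0],s[1],1])
def onz(cam,px,z,E=None):
    o,d=ray(cam,px,E);return o+d*(z-o[2])/d[2]
def proj(cam,P,E=None):
    c=bot.calibration(cam);K=np.array(c["mtx"]);k=c["k1"]
    if E is None:E=np.array(c["extrinsics"])
    p=E[:3,:3]@np.asarray(P,float)+E[:3,3];s=p[:2]/p[2];s=s*(1+k*(s@s));return (K@[s[0],s[1],1])[:2]
def wristE():
    w=np.array(bot.read_tool_rot());T=np.eye(4);T[:3,:3]=R.from_quat([w[1],w[2],w[3],w[0]]).as_matrix();T[:3,3]=bot.read_position()
    return np.linalg.inv(T@np.array(bot.calibration("wrist")["hand_eye"]))
def save(cam,name):
    im=np.array(bot.camera(cam));cv2.imwrite(f"pics/{name}.png",im[:,:,::-1]);return im
E
python3 - <<'E'
from h import *
for c in("scene","side","wrist"):
    if c=="wrist": E=wristE()
    else:E=None
    save(c,c)
    print(c,ray(c,(280,210),E))
    for t in("stamp","plunger","pin_side","stop","roller","jaw","jar","spatula","bowl"):
        print(t,[(np.round(r["bbox"]).tolist(),round(r["confidence"],2)) for r in bot.search_frame(c,t)[:3]])
a=cv2.imread("pics/scene.png");b=cv2.imread("pics/side.png")
cv2.imwrite("pics/two.png",cv2.resize(np.hstack([a,b]),None,fx=.714,fy=.714))
print(bot.read_clock(),bot.read_tool_rot())
E
```

```text
pics
scene (array([ 1.12329568, -0.10870511,  0.88125087]), array([-0.58459605,  0.12788858, -0.80125526]))
stamp [([266.0, 157.0, 33.0, 30.0], 0.94), ([145.0, 179.0, 35.0, 33.0], 0.77), ([206.0, 203.0, 46.0, 37.0], 0.64)]
plunger [([212.0, 205.0, 29.0, 18.0], 0.8), ([144.0, 177.0, 29.0, 19.0], 0.68), ([286.0, 154.0, 8.0, 17.0], 0.58)]
pin_side []
stop [([234.0, 274.0, 15.0, 24.0], 0.58)]
roller [([223.0, 251.0, 1.0, 3.0], 0.6), ([283.0, 202.0, 29.0, 26.0], 0.52), ([214.0, 207.0, 28.0, 18.0], 0.35)]
jaw []
jar [([289.0, 230.0, 22.0, 32.0], 0.9)]
spatula [([149.0, 214.0, 31.0, 104.0], 0.85), ([233.0, 272.0, 14.0, 22.0], 0.29)]
bowl [([280.0, 200.0, 33.0, 27.0], 0.93)]
side (array([ 0.21419679, -0.40207864,  0.71572248]), array([ 0.41629902,  0.48586689, -0.76859066]))
stamp [([164.0, 240.0, 51.0, 47.0], 0.74), ([275.0, 358.0, 63.0, 62.0], 0.73), ([270.0, 249.0, 48.0, 50.0], 0.6)]
plunger [([281.0, 368.0, 48.0, 45.0], 0.88), ([279.0, 253.0, 35.0, 28.0], 0.64), ([168.0, 240.0, 33.0, 32.0], 0.59)]
pin_side []
stop [([348.0, 210.0, 20.0, 20.0], 0.82)]
roller [([231.0, 199.0, 35.0, 32.0], 
[... 207 characters left out ...]
.76)]
wrist (array([0.54919606, 0.08379894, 0.37340506]), array([ 0.00440917, -0.31346162, -0.94967359]))
stamp [([37.0, 72.0, 110.0, 100.0], 0.88), ([172.0, 348.0, 18.0, 29.0], 0.64), ([196.0, 232.0, 84.0, 80.0], 0.6)]
plunger [([207.0, 258.0, 61.0, 54.0], 0.85), ([43.0, 86.0, 74.0, 74.0], 0.76)]
pin_side [([206.0, 258.0, 63.0, 55.0], 0.7)]
stop [([367.0, 251.0, 53.0, 35.0], 0.84), ([300.0, 280.0, 21.0, 21.0], 0.36)]
roller [([300.0, 278.0, 18.0, 19.0], 0.49)]
jaw [([300.0, 279.0, 14.0, 39.0], 0.54)]
jar [([327.0, 107.0, 68.0, 62.0], 0.59)]
spatula [([208.0, 346.0, 177.0, 37.0], 0.86)]
bowl [([210.0, 78.0, 82.0, 84.0], 0.67)]
1.5 [1.86223378e-05 7.07106641e-01 7.07106921e-01 1.52948807e-05]
```

View pics/scene.png

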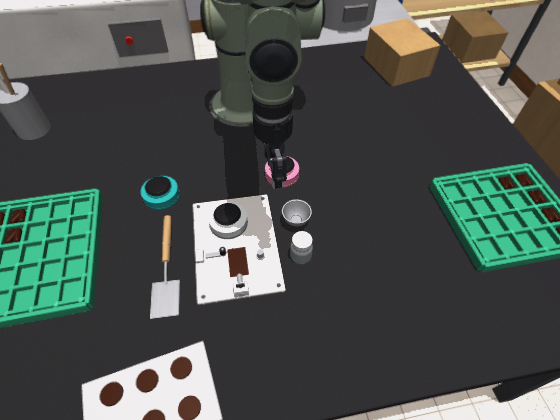

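View pics/side.png

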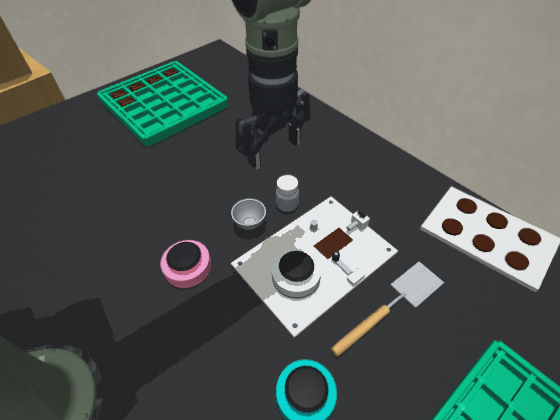

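The scene view shows the silver stamp at (228,218), the chocolate bar at (238,262), the stop at (240,285), the pin at (260,254), the roller at (222,251), and the bowl and jar just off the board on the pin side. The pink and turquoise stamps are decoys.

Run:
```python
from h import *
E=wristE();np.save("E0.npy",E)
f=lambda c,p,z:np.round(onz(c,p,z)*1000)[:2]
sc=dict(c1=(193,200),c2=(266,195),c3=(284,291),c4=(196,302))
for k,p in sc.items(): print(k,f("scene",p,.01))
sd=dict(c1=(296,334),c2=(233,265),c3=(333,197),c4=(397,251))
for k,p in sd.items(): print(k,f("side",p,.01))
print("stamp",f("scene",(227,215),.06),f("side",(297,265),.06))
print("choc",f("scene",(238,262),.01),f("side",(333,243),.01))
```

```text
c1 [ 406. -201.]
c2 [428.   2.]
c3 [725.  -9.]
c4 [ 711. -216.]
c1 [ 419. -202.]
c2 [421.  -3.]
c3 [720. -12.]
c4 [ 708. -213.]
stamp [ 513. -114.] [ 501. -116.]
choc [ 626. -105.] [ 621. -106.]
```

View pics/wrist.png

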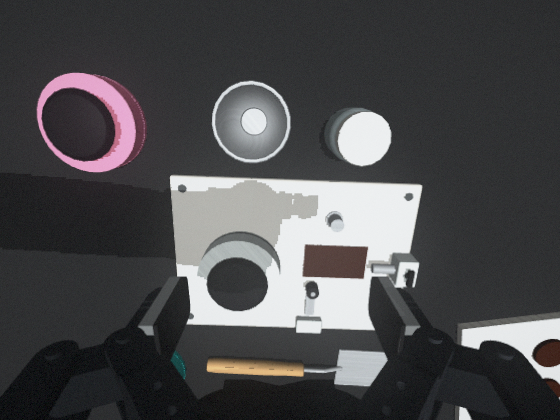

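Wrist view: board corners at (171,176), (421,185), (406,331); bar corners (307,245), (367,247), (366,278), (303,277); head at (237,284); rod tip near (371,267); pin at (336,222).

Run:
```python
from h import *
from scipy.optimize import least_squares
E=np.load("E0.npy")
# nest frame: x into nest, y left
C={'a':(-205,105),'b':(95,105),'c':(95,-105),'d':(-205,-105),'p':(-40,23),'q':(40,23),'r':(40,-23),'s':(-40,-23)}
obs=[("wrist",'a',(171,176)),("wrist",'b',(421,185)),("wrist",'c',(406,331)),("wrist",'p',(307,245)),("wrist",'q',(367,247)),("wrist",'r',(366,278)),("wrist",'s',(303,277)),
("scene",'d',(193,200)),("scene",'a',(266,195)),("scene",'b',(284,291)),("scene",'c',(196,302)),
("side",'d',(296,334)),("side",'a',(233,265)),("side",'b',(333,197)),("side",'c',(397,251))]
def W(v,k,z=.01):
    c,s=np.cos(v[2]),np.sin(v[2]);x,y=np.array(k)/1000
    return [v[0]+c*x-s*y,v[1]+s*x+c*y,z]
for cams in(("wrist",),("scene",),("side",),("wrist","scene","side")):
    o=[t for t in obs if t[0] in cams]
    r=least_squares(lambda v:np.concatenate([proj(c,W(v,C[k]),E if c=="wrist" else None)-p for c,k,p in o]),[.62,-.105,0],loss="soft_l1")
    print(cams,np.round(r.x,4),np.round(r.fun.reshape(-1,2),1).tolist() if len(cams)==1 else '')
v=r.x;np.save("nest.npy",v)
c,s=np.cos(v[2]),np.sin(v[2]);Ri=np.array([[c,s],[-s,c]])
for n,P in(("wrist",onz("wrist",(237.5,284),.062,E)),("scene",onz("scene",(227,214.5),.062)),("side",onz("side",(297,265),.062)),("rodtip",onz("wrist",(371,267),.026,E))):
    print(n,np.round(P[:2],4),np.round(Ri@(P[:2]-v[:2]),4))
for n,k,z in(("pin",(-6,58),.032),("roller",(-28,-34),.032)):print(n,proj("wrist",W(v,k,z),E))
# stamp outline bottom/top rim check
P=onz("wrist",(237.5,284),.062,E)
a=np.linspace(0,2*np.pi,60)
im=cv2.imread("pics/wrist.png")
for rr,z,col in((.05,.04,(0,0,255)),(.05,.01,(0,255,0)),(.036,.062,(255,0,255))):
    for t in a:
        u=proj("wrist",[P[0]+rr*np.cos(t),P[1]+rr*np.sin(t),z],E);cv2.circle(im,tuple(int(round(q)) for q in u),0,col,-1)
for k in C.values():
    u=proj("wrist",W(v,k),E);cv2.circle(im,tuple(int(round(q)) for q in u),1,(255,100,0),-1)
cv2.imwrite("pics/ov.png",cv2.resize(im[160:345,150:430],None,fx=2.8,fy=2.8,interpolation=cv2.INTER_NEAREST))
print(bot.read_clock())
```

```text
('wrist',) [ 0.6235 -0.1065 -0.0317] [[-1.3, 0.7], [4.2, -0.6], [-8.1, 0.6], [-0.6, -0.3], [2.8, -0.5], [-0.6, 0.6], [1.3, -0.1]]
('scene',) [ 0.6224 -0.1081 -0.056 ] [[-0.1, 1.8], [1.7, -1.5], [0.1, -0.6], [-1.1, 0.4]]
('side',) [ 0.6233 -0.1098 -0.0372] [[0.2, 3.6], [-1.3, -2.0], [-0.5, -1.2], [3.6, -0.1]]
('wrist', 'scene', 'side') [ 0.6235 -0.1069 -0.0362] 
wrist [ 0.5027 -0.1069] [-0.1207 -0.0044]
scene [ 0.5129 -0.1138] [-0.1103 -0.0108]
side [ 0.4998 -0.1167] [-0.1232 -0.0143]
rodtip [ 0.6632 -0.105 ] [0.0396 0.0033]
pin [339.29324393 226.22485896]
roller [314.63288408 294.11999718]
1.5
```

View pics/ov.png

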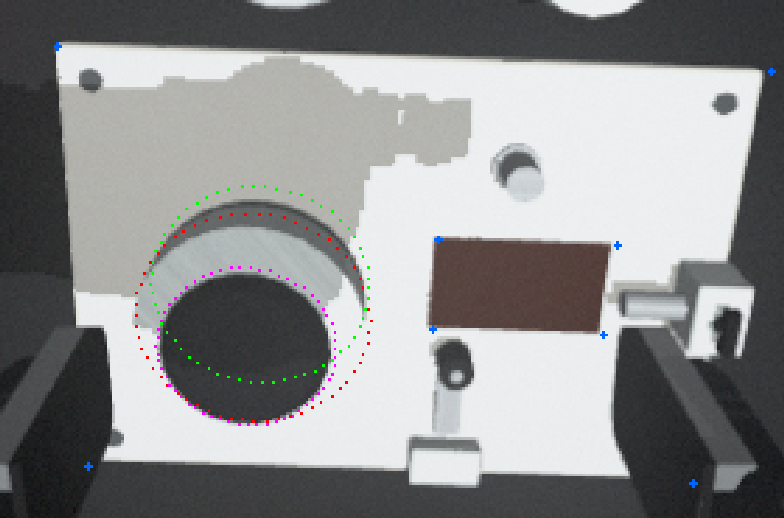

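The overlay shows my (406,331) corner was a finger edge, so I drop it. Next I move to the pushing orientation, with the camera leading, for a closer look.

```bash
cat >> h.py <<'E'
def Wn(v,k,z=.01):
    c,s=np.cos(v[2]),np.sin(v[2]);x,y=k
    return np.array([v[0]+c*x-s*y,v[1]+s*x+c*y,z])
def Q(v):
    q=(R.from_euler("z",v[2])*R.from_quat([1,0,0,0])).as_quat();return [q[3],q[0],q[1],q[2]]
E
python3 - <<'E'
from h import *
v=np.load("nest.npy")
q=Q(v);print(bot.solve_ik(Wn(v,(-.14,0),.23),q))
bot.move_pose(Wn(v,(-.14,0),.23),q)
E=wristE();np.save("E1.npy",E);save("wrist","w1")
print(bot.read_clock(),bot.read_position(),bot.read_ft_force())
im=cv2.imread("pics/w1.png");cv2.imwrite("pics/w1b.png",cv2.resize(im,None,fx=1.42,fy=1.42))
E
```

```text
[-0.35712056  0.22413385 -0.33580911  1.01085336  0.          2.82062622]
2.8 [ 0.48375643 -0.10167232  0.2300322 ] [ 0.02113551 -0.05862287  0.36459824]
```

View pics/w1b.png

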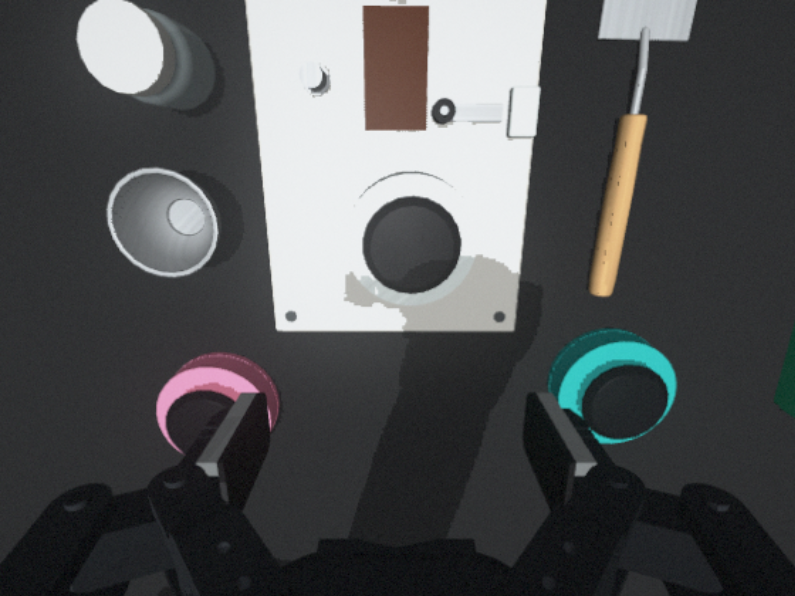

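Clear view: board near corners at (276,331) and (515,331), bar corners (363,7), (428,7), (427,131), (365,131), head centre (412,245), roller (444,110) and pin (313,75), all in zoomed pixels.

Run:
```python
from h import *
from scipy.optimize import least_squares
E0=np.load("E0.npy");E1=np.load("E1.npy");z=1.42
C=lambda l:[(e,np.array(k)/1000,h,np.array(p)) for e,k,h,p in l]
o0=C([(E0,(-205,105),.01,(171,176)),(E0,(95,105),.01,(421,185)),(E0,(-40,23),.01,(307,245)),(E0,(40,23),.01,(367,247)),(E0,(40,-23),.01,(366,278)),(E0,(-40,-23),.01,(303,277))])
o1=C([(E1,(-205,105),.01,(276/z,331/z)),(E1,(-205,-105),.01,(515/z,331/z)),(E1,(-40,23),.01,(365/z,131/z)),(E1,(40,23),.01,(363/z,7/z)),(E1,(40,-23),.01,(428/z,7/z)),(E1,(-40,-23),.01,(427/z,131/z)),(E1,(-6,58),.032,(313/z,75/z)),(E1,(-28,-34),.032,(444/z,110/z))])
for o in(o0,o1,o0+o1):
  for fz in (0,1):
    r=least_squares(lambda v:np.concatenate([proj("wrist",Wn(v,k,h+fz*v[3]),e)-p for e,k,h,p in o]),[.62,-.105,-.03,0],loss="soft_l1")
    print(np.round(r.x,4),np.round(r.fun.reshape(-1,2),1).tolist())
  if o is o1: v=r.x
np.save("nest.npy",v[:3]);np.save("dz.npy",v[3])
c,s=np.cos(v[2]),np.sin(v[2]);Ri=np.array([[c,s],[-s,c]])
for e,p in((E1,(412/z,245/z)),(E0,(237.5,284))):
    for d in(0,v[3]):
        P=onz("wrist",p,.062+d,e);print(np.round(P,4),np.round(Ri@(P[:2]-v[:2]),4))
```

```text
[ 0.6226 -0.1067 -0.0359  0.    ] [[-1.7, 0.2], [3.7, -0.0], [-1.2, -0.2], [2.1, -0.2], [-1.3, 0.9], [0.6, -0.1]]
[ 0.6226 -0.1088 -0.0353 -0.0054] [[-0.1, 1.1], [1.4, 0.6], [-1.6, -0.5], [0.8, -0.5], [-2.5, 0.1], [0.3, -0.8]]
[ 0.6202 -0.1066 -0.0368  0.    ] [[-0.3, 1.3], [0.6, 1.5], [0.2, -0.4], [-0.1, -0.6], [0.8, -0.6], [-0.4, -0.3], [-1.6, 0.2], [0.4, 0.6]]
[ 0.6206 -0.1066 -0.0368 -0.0034] [[0.3, -0.0], [-0.1, 0.1], [0.4, -0.6], [0.1, -0.0], [0.6, 0.0], [-0.6, -0.5], [-1.0, 0.4], [0.1, 0.4]]
[ 0.6205 -0.1066 -0.0363  0.    ] [[-3.5, 0.0], [2.0, -0.1], [-2.8, -0.3], [0.5, -0.2], [-2.9, 0.8], [-1.0, -0.2], [-0.3, 1.1], [0.7, 1.2], [0.3, -0.7], [-0.2, -1.0], [0.8, -1.0], [-0.4, -0.7], [-1.6, -0.1], [0.4, 0.2]]
[ 0.6208 -0.107  -0.0373 -0.0027] [[-2.4, -0.3], [1.3, -0.2], [-2.8, -0.9], [0.1, -0.8], [-3.3, 0.0], [-1.0, -1.0], [0.4, -0.0], [0.3, 0.2], [0.7, -0.9], [0.4, -0.5], [1.1, -0.4], [-0.2, -0.8], [-0.7, -0.0], [0.5, 0.1]]
[ 0.5033 -0.1137  0.062 ] [-0.117  -0.0114]
[ 0.5026 -0.1138  0.0586] [-0.1177 -0.0115]
[ 0.5027 -0.1069  0.062 ] [-0.1178 -0.0046]
[ 0.5022 -0.109   0.0586] [-0.1182 -0.0067]
```

Run:
```python
from h import *
v=np.load("nest.npy");c,s=np.cos(v[2]),np.sin(v[2]);Ri=np.array([[c,s],[-s,c]])
loc=lambda:np.round(np.append(Ri@(np.array(bot.read_position())[:2]-v[:2]),bot.read_position()[2]),4)
f=lambda:np.round(np.append(Ri@np.array(bot.read_ft_force())[:2],bot.read_ft_force()[2]),2)
bot.set_gripper(0.3)
bot.move_pose(Wn(v,(-.235,-.009),.10),Q(v))
bot.move_linear(Wn(v,(-.235,-.009),.022),speed=.08)
print(loc(),f(),bot.read_gripper_width())
hit=bot.move_linear(Wn(v,(-.155,-.009),.022),speed=.03,until_force=2)
print(hit,loc(),f(),bot.read_clock())
save("wrist","w2")
```

```text
[-0.2346 -0.0092  0.0223] [ 0.81  0.03 -0.18] 0.2995628863557091
True [-0.1765 -0.009   0.0217] [-0.6   0.36 -0.69] 6.9917
```

View pics/w2.png

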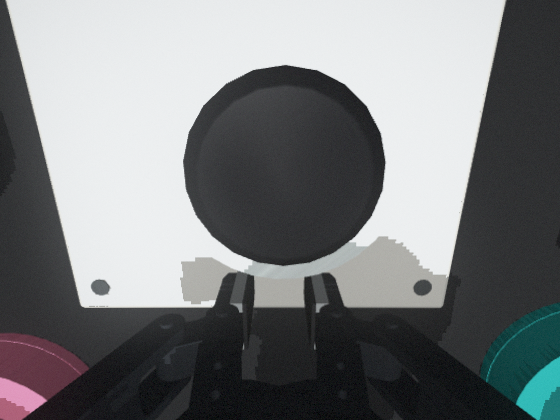

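The fingers straddle the stamp symmetrically, and contact at TCP −0.1765 matches the estimate. Now I push.

```bash
cat >> h.py <<'E'
v=np.load("nest.npy");_c,_s=np.cos(v[2]),np.sin(v[2]);Ri=np.array([[_c,_s],[-_s,_c]])
loc=lambda:np.round(np.append(Ri@(np.array(bot.read_position())[:2]-v[:2]),bot.read_position()[2]),4)
def f():
    F=np.array(bot.read_ft_force());return np.round(np.append(Ri@F[:2],F[2]),2)
def go(x,y,z=.022,sp=.03,uf=None):
    h=bot.move_linear(Wn(v,(x,y),z),speed=sp,until_force=uf);print(h,loc(),f(),round(bot.read_clock(),2));return h
E
python3 - <<'E'
from h import *
go(-.14,-.004)
go(-.122,0)
for x in(-.112,-.105,-.1,-.095,-.09,-.085):
    if go(x,0.0,sp=.02,uf=20):break
save("wrist","w3")
E
```

```text
False [-0.1399 -0.004   0.0221] [-1.78 -0.65 -0.39] 8.45
False [-0.1219  0.0004  0.0219] [-1.87  2.44  0.38] 9.22
False [-0.1107 -0.0006  0.0224] [0.43 0.01 0.46] 9.87
False [-0.1052 -0.      0.0218] [-3.49  0.62  0.49] 10.37
False [-0.1032 -0.0003  0.0212] [-9.   -1.49  3.12] 10.77
False [-0.0971 -0.0002  0.0211] [-6.14 -0.98 -1.34] 11.17
False [-0.0911  0.      0.0214] [-4.58 -1.27 -2.04] 11.57
False [-0.0847  0.0001  0.022 ] [-4.64  1.02  0.01] 11.97
```

View pics/w3.png

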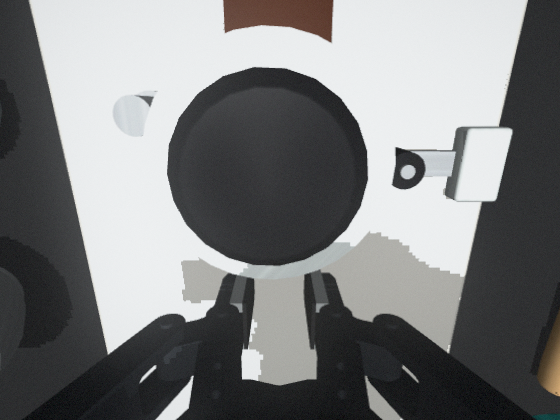

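Past the squeeze, and the roller is yielding (408,172). The stamp has moved about 4 mm toward the pin side within the V. I continue slowly until it meets the rod.

Run:
```python
from h import *
x=-.085
for i in range(18):
    x+=.002
    h=go(x,0.001,sp=.015,uf=8)
    if h or f()[0]<-10:break
save("wrist","w4")
```

```text
False [-0.0828  0.001   0.0221] [-3.73  0.27 -0.37] 12.32
False [-0.0805  0.001   0.0221] [-3.39 -0.14 -0.08] 12.6
False [-0.0785  0.001   0.0221] [-1.55  0.37  0.44] 12.88
False [-0.0765  0.0009  0.0221] [-1.92  0.24 -0.62] 13.17
False [-0.0746  0.001   0.022 ] [-1.48  0.61 -0.29] 13.45
False [-0.0725  0.0009  0.0221] [-2.    0.28 -0.59] 13.73
False [-0.0706  0.0009  0.0221] [-1.54 -0.35 -0.35] 14.02
False [-0.0685  0.0009  0.0221] [-1.41 -0.63 -0.95] 14.3
False [-0.0665  0.0009  0.0221] [-0.62 -0.89 -0.58] 14.58
False [-0.0646  0.001   0.0221] [-0.96 -0.53 -0.45] 14.87
False [-0.0638  0.001   0.0218] [-4.24 -0.72  1.36] 15.15
False [-0.0637  0.0011  0.0214] [-9.09 -1.48  3.62] 15.43
False [-0.0636  0.0011  0.021 ] [-12.03  -1.88   6.27] 15.72
```

View pics/w4.png

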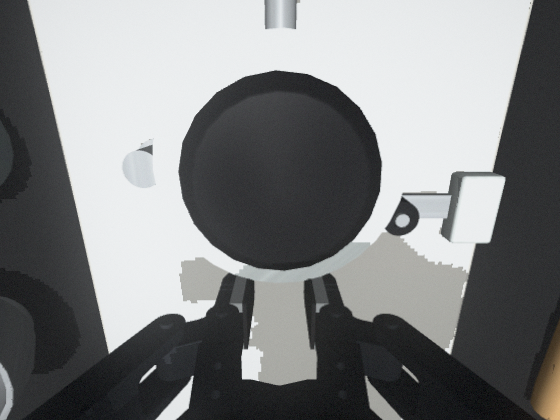

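The rod is met firmly at stamp x ≈ −5 mm; the rod tip shows at (281,28). I ease the push and nudge sideways to confirm pin contact.

Run:
```python
from h import *
go(-.0630,.001,sp=.015)
y=.001
for i in range(8):
    y+=.001
    go(-.0630,y,sp=.01)
    if f()[1]<-6:break
bot.wait(.3);print(f())
save("wrist","w5")
```

```text
False [-0.0638  0.0012  0.0216] [-6.07 -1.28 -0.8 ] 16.18
False [-0.0638  0.0016  0.0216] [-5.79 -2.67 -1.28] 16.43
False [-0.0639  0.0021  0.0217] [-5.92 -3.23  0.08] 16.68
False [-0.0641  0.0029  0.0218] [-7.37 -4.67  0.73] 16.93
False [-0.0643  0.0039  0.0218] [-7.   -4.29  1.72] 17.18
False [-0.0645  0.0049  0.0218] [-7.89 -4.96  1.25] 17.43
False [-0.0647  0.006   0.0218] [-8.05 -4.67  2.61] 17.68
False [-0.0649  0.007   0.0217] [-7.59 -3.46  1.74] 17.93
False [-0.065   0.0081  0.0217] [-8.95 -4.39  3.02] 18.18
[-8.45 -3.93  2.59]
```

Run:
```python
from h import *
go(-.105,.006,sp=.05)
E=wristE();save("wrist","w6")
bot.move_linear(Wn(v,(-.105,.0),.12),speed=.12)
bot.set_gripper(0)
bot.move_linear(Wn(v,(-.0045,.0),.12),speed=.12)
print(f());E=wristE();np.save("E7.npy",E);save("wrist","w7")
print("clock",bot.read_clock())
a=cv2.imread("pics/w6.png");b=cv2.imread("pics/w7.png")
cv2.imwrite("pics/67.png",cv2.resize(np.hstack([a,b]),None,fx=.714,fy=.714))
```

```text
False [-0.1045  0.0059  0.0221] [-0.26 -0.04  0.25] 19.52
[-0.66  0.49 -0.3 ]
clock 21.95
```

View pics/67.png

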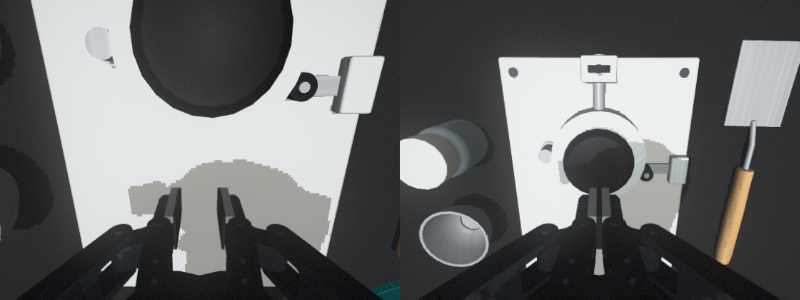

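The right view shows the stamp against rod, pin and roller, with the shut fingers above the head. Now I press.

Run:
```python
from h import *
E=np.load("E7.npy");P=onz("wrist",(277.6,225.5),.062,E);print("head",Ri@(P[:2]-v[:2]))
go(-.0045,0,.07,.08)
z=.064
while z>.040:
    go(-.0045,0,z,.015)
    if f()[2]>18:break
    z-=.002
bot.wait(.4);print(loc(),f())
```

```text
head [0.00060907 0.00094818]
False [-0.0043 -0.      0.0702] [0.45 0.03 0.28] 22.73
False [-0.0046  0.      0.064 ] [ 0.33 -0.69  0.38] 23.27
False [-0.0044 -0.      0.062 ] [ 0.19 -0.01  0.52] 23.56
False [-0.0043 -0.      0.0605] [-1.66  0.33  4.78] 23.84
False [-0.0043 -0.0001  0.0586] [-1.08  0.1   6.22] 24.12
False [-0.0043 -0.0001  0.0568] [-1.98  0.63  7.65] 24.41
False [-0.0043 -0.0001  0.0549] [-2.18  0.56  8.49] 24.69
False [-0.0043 -0.0001  0.0537] [-3.54  1.19 13.37] 24.98
False [-0.0042 -0.0001  0.0536] [-8.25  2.26 25.17] 25.26
[-0.0042 -0.      0.0536] [-7.92  2.39 24.94]
```

Run:
```python
from h import *
zc=.050
go(-.0045,.0015,zc,.01);bot.wait(.3);print(f())
if f()[1]>-1: go(-.0045,.003,zc,.01);bot.wait(.3);print(f())
go(-.0045,.003,.066,.02)
go(-.0045,.003,.12,.1)
bot.wait(.3)
E=wristE();save("wrist","w8")
a=cv2.imread("pics/w7.png");b=cv2.imread("pics/w8.png")
cv2.imwrite("pics/78.png",cv2.resize(np.hstack([a[40:300,120:440],b[40:300,120:440]]),None,fx=1.25,fy=1.25))
```

```text
False [-0.0042  0.      0.0536] [-9.63 -1.19 24.49] 25.96
[-7.6  -1.71 24.32]
False [-0.0047  0.0032  0.0656] [-0.7   0.73  0.32] 27.21
False [-0.0048  0.0031  0.1197] [-0.03 -0.04 -0.06] 27.9
```

View pics/78.png

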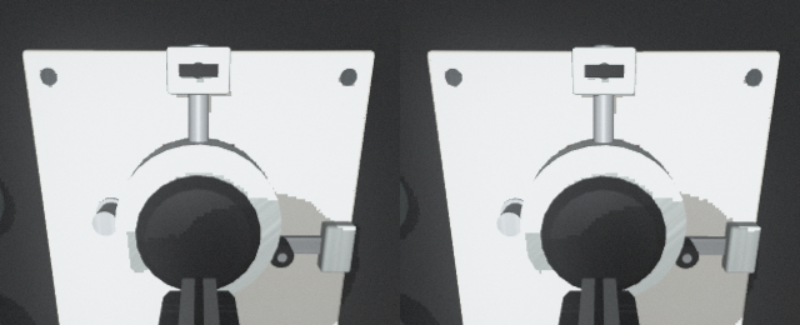

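```bash
python3 -c "
from h import *
print(bot.close_job())"
```

```text
the job is handed in; nothing more can be done
None
```

I slid the stamp home against the rod, pin and roller, pressed its head to the stop with about 25 N and let it rise, then handed the job in; by force and camera the stamp was still home, but no verdict came back.

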